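# Snap the test probes into their clips

## Robot

A 7-joint arm with a two-finger parallel gripper is mounted at the origin on the work surface. World frame = base frame: x ahead of the robot, y to its left, z up, the work surface at z = 0. Lengths are in m, angles in rad, forces in N, time in s.
With the tool pointing down it reaches from about 0.35 to 0.775 m from the base axis. Payload 3.1 kg.
Tool frame: the origin (TCP) lies between the finger pads; the fingertips stand 25 mm ahead of it and the grasp point (between the pads) lies 6 mm ahead of it; z points along the fingers, y is the direction in which the jaws open and shut (so a half turn about z gives the same grasp; the last joint's range is limited). The gripper opens to 85 mm and grips with 20 to 120 N. Pads are 22 mm wide; open, the fingers measure 114 mm over their backs; the gripper's body (76 mm by 85 mm) begins 54 mm behind the grasp point. The pads swing forward as they close: fully open they stand 13 mm farther back than shut.
Start: joints at [-1.337, 0.311, 0.014, 1.512, -0.004, 1.319, -0.027], TCP at [0.15, 0.529, 0.256] pointing down, gripper open.
Joint ranges: [-2.7, 2.7], [-0.3, 1.91], [-1.27, 1.3], [0.12, 2.57], [-1.44, 4.58], [0.2, 2.03], [-3.05, 3.05]. Speed limits (rad/s): [2.79, 2.79, 3.14, 3.14, 3.14, 3.14, 3.14].

## Interface

Orientations are given as a unit quaternion [w, x, y, z].
In Python, from plant import move_to, line_to, move_joints, move_gripper, wait, inverse_kinematics, grab_frame, PlanningError, close_job, current_time_s, current_q, current_joint_velocities, current_joint_efforts, current_ee_pos, current_ee_rot, current_force, current_wrist_torque, current_gripper_width gives the robot as it stands. Calls block until the motion is done:
- move_to(position, orientation): joint-space move of the TCP to a pose.
- line_to(position, max_speed=0.15, rotation=None): straight line of the TCP; rotation=None keeps the orientation; max_speed is the mean speed in m/s.
- move_joints(angles): joint-space move.
- move_gripper(opening, effort=None): opening from 0.0 (shut) to 1.0 (fully open); effort is the grip in N (None keeps the last); returns when the fingers have stopped.
- wait(seconds).
- inverse_kinematics(position, orientation): joint angles nearest the present ones, or None.
- grab_frame(name): name is "scene" or "top"; returns a dict with "color" (384x512x3 uint8, red, green, blue), "z_map" (384x512 float32, m along the optical axis (not along the pixel's ray), 0 where there is no reading), "fovy" (degrees; the focal length in pixels is half the picture's height over the tangent of half this angle, whatever the lens; pixels are square), "cx", "cy" (the principal point, pixels), "R" (3x3) and "t" (3): a world point X has camera coordinates R X + t. Camera axes: x right, y down, z forward; pixel columns grow to the right and rows downward; lengths in m; the calibration is good to about 2 mm. A picture is of the moment at which its call begins.
A pose or a line that the arm cannot do raises PlanningError and nothing moves.
- close_job(): hands the job in, once; it reports no verdict.
Readings, each from a call of its own:
- current_time_s(): time.
- current_q(): joint angles.
- current_joint_velocities(): joint speeds.
- current_joint_efforts(): joint torques, N m.
- current_ee_pos(): TCP position.
- current_ee_rot(): TCP orientation.
- current_force(): force on the tool from outside, world axes, zero at the start.
- current_wrist_torque(): the same for the moment, N m.
- current_gripper_width(): opening from 0.0 (shut) to 1.0 (fully open).
Only numpy, scipy, OpenCV 4.12 (cv2) and the standard library are available. Lean on these libraries where they do the work, as an engineer would, in place of code of your own. Each camera call takes 0.05 s, during which the arm holds its last target.

## Task

Put the orange test probe into the orange clip pair and the blue probe into the blue clip pair on the rail, tips pointing away from the robot as the grey one's does, each centred with its black bands in the clips and pressed sideways until both its clips have snapped shut round it and it lies fully home. The clips stand on sprung carriers that sink as you press, by an amount that differs each time: feel for the snap, but never push so hard that the overload guard under the clips gives way (it yields at about 16 N). Leave the grey probe and the other things on the bench as they are.

Things in the scene. Friction and masses are not known exactly. Their poses are not given: they have to be found in the camera images.
- probe_orange_center (a point): Orange test probe, a straight rod lying level: plastic handle 14 mm thick, 130 mm long, two black bands 16 mm wide 40 mm either side of its middle. This point: middle of the handle, on the axis; x along the rod towards the tip. It starts in a black rest with its axis 32 mm above the table; saddles 52 mm either side of the middle leave the middle free to grasp. 40 to 85 g.
- probe_orange_front (a point): point on the orange probe's axis, middle of the black band nearer the tip
- probe_orange_rear (a point): point on the orange probe's axis, middle of the black band nearer the connector (a 12 mm thick steel end reaching 79 mm from the handle's middle)
- probe_orange_tip (a point): end of the orange probe's thin brass tip (4 mm thick), on its axis, 96 mm from the handle's middle
- orange_home (a point): Orange clip pair: where the middle of the probe's handle lies when fully home. x along the probe, to where its tip must point; y across; z up. Two steel clips, each 14 mm long, 40 mm either side along x. Their flared mouths (22 mm wide) end 17 mm above this point; necks 10 mm wide, 5 mm above it. The rod meets them about 11 mm above home. The point sinks with the sprung carrier.
- foot_orange (a joint): downward travel (m) of the orange clip pair's sprung carrier, 0 at rest, hard stop 0.038. Its springs' starting force differs each time, unseen: it begins to move at anything from 1 to 11.5 N, then takes 0.35 N more per mm. Pushing a probe into both clips at once takes 10 to 13.5 N, so the carrier sinks 0 to 35 mm before they snap; then it springs back up.
- guard_orange (a joint): overload guard between the orange clips and their carrier: travel (m) down, 0 at rest. It stays at 0 until the downward push on the clips passes 15.6 N, then gives 1 mm per 0.7 N; over 0.002 (17 N) counts as tripped. The clips, carrier and probe sink together, so no depth tells the force.
- clip_orange: fixed orange base plate (124 x 50 x 8 mm) under the orange clips; origin under its centre, 76 mm below the resting home point, same axes. Between the clips the middle 56 mm of the rod is free for fingers: a beam 10 mm wide, 10 mm below the rod's axis, is all that lies under it. Three clip pairs stand 85 mm apart in y on one aluminium rail; their order varies.
- probe_blue_center (a point): Blue test probe, a straight rod lying level: plastic handle 14 mm thick, 130 mm long, two black bands 16 mm wide 40 mm either side of its middle. This point: middle of the handle, on the axis; x along the rod towards the tip. It starts in a black rest with its axis 32 mm above the table; saddles 52 mm either side of the middle leave the middle free to grasp. 40 to 85 g.
- probe_blue_front (a point): point on the blue probe's axis, middle of the black band nearer the tip
- probe_blue_rear (a point): point on the blue probe's axis, middle of the black band nearer the connector (a 12 mm thick steel end reaching 79 mm from the handle's middle)
- probe_blue_tip (a point): end of the blue probe's thin brass tip (4 mm thick), on its axis, 96 mm from the handle's middle
- blue_home (a point): Blue clip pair: where the middle of the probe's handle lies when fully home. x along the probe, to where its tip must point; y across; z up. Two steel clips, each 14 mm long, 40 mm either side along x. Their flared mouths (22 mm wide) end 17 mm above this point; necks 10 mm wide, 5 mm above it. The rod meets them about 11 mm above home. The point sinks with the sprung carrier.
- foot_blue (a joint): downward travel (m) of the blue clip pair's sprung carrier, 0 at rest, hard stop 0.038. Its springs' starting force differs each time, unseen: it begins to move at anything from 1 to 11.5 N, then takes 0.35 N more per mm. Pushing a probe into both clips at once takes 10 to 13.5 N, so the carrier sinks 0 to 35 mm before they snap; then it springs back up.
- guard_blue (a joint): overload guard between the blue clips and their carrier: travel (m) down, 0 at rest. It stays at 0 until the downward push on the clips passes 15.6 N, then gives 1 mm per 0.7 N; over 0.002 (17 N) counts as tripped. The clips, carrier and probe sink together, so no depth tells the force.
- clip_blue: fixed blue base plate (124 x 50 x 8 mm) under the blue clips; origin under its centre, 76 mm below the resting home point, same axes. Between the clips the middle 56 mm of the rod is free for fingers: a beam 10 mm wide, 10 mm below the rod's axis, is all that lies under it. Three clip pairs stand 85 mm apart in y on one aluminium rail; their order varies.
- probe_grey_center (a point): Grey test probe of the same make, already snapped home in the grey clip pair on the same rail; middle of its handle. Not to be disturbed.
- screwdriver: yellow-handled screwdriver, 170 mm, lying near the robot; bystander, origin under it
- bottle: amber bottle, 56 mm across, 120 mm tall; bystander, origin under it
- jar: white jar, 60 mm across, 55 mm tall; bystander, origin under it
- weight: brass weight, 44 mm across, 58 mm tall; bystander, origin under it
- mug: blue mug, 80 mm across, 90 mm tall; bystander, origin under it
Things that resemble listed ones, but are neither listed nor needed, are in the scene too. Of the things that look like the part that bears probe_blue_center, the middle-sized one is meant.

How it is judged:
At the end, for the whole second after the job is handed in: Orange and blue probes each lie home in the clip pair of their own colour: both bands within 3 mm of home height and 4 mm sideways, middle within 12 mm along the rod, tip away from the robot, at rest, carriers risen again; grey probe within 10 mm and bystanders within 30 mm of where they were (z of probe_orange_front in the frame of orange_home between -0.003 and 0.003 m and y of probe_orange_front in the frame of orange_home between -0.004 and 0.004 m and z of probe_orange_rear in the frame of orange_home between -0.003 and 0.003 m and y of probe_orange_rear in the frame of orange_home between -0.004 and 0.004 m and x of probe_orange_center in the frame of orange_home between -0.012 and 0.012 m and x of probe_orange_tip in the frame of orange_home above 0.05 m and z of probe_blue_front in the frame of blue_home between -0.003 and 0.003 m and y of probe_blue_front in the frame of blue_home between -0.004 and 0.004 m and z of probe_blue_rear in the frame of blue_home between -0.003 and 0.003 m and y of probe_blue_rear in the frame of blue_home between -0.004 and 0.004 m and x of probe_blue_center in the frame of blue_home between -0.012 and 0.012 m and x of probe_blue_tip in the frame of blue_home above 0.05 m and value of joint each of foot_orange, foot_blue below 0.003 m and linear speed of each of probe_orange, probe_blue below 0.02 m/s and distance of probe_grey_center from where it was at the start of the episode below 0.01 m and distance of each of screwdriver, bottle, jar, weight, mug from where it was at the start of the episode below 0.03 m); the robot touches nothing.
It fails at once if the orange clips are pushed so hard that their overload guard trips (value of joint guard_orange above 0.002 m).
It fails at once if the blue clips are pushed so hard that their overload guard trips (value of joint guard_blue above 0.002 m).
It fails at once if the grey probe is disturbed (moved over 10 mm) (distance of probe_grey_center from where it was at the start of the episode above 0.01 m).
It fails at once if a bystander is knocked away (over 30 mm) (distance of any of screwdriver, bottle, jar, weight, mug from where it was at the start of the episode above 0.03 m).
It also fails if it takes over 61 s, if anything falls off the work surface, if the arm or the gripper's body presses on something with over 40 N, if the wrist force passes 120 N, or if a joint passes its speed limit or range.

## Working session

There is one attempt and no reset: what is moved stays moved. The work goes in short steps, each a Python script; the robot and the scene stay as the last script left them, time stands still between calls to the robot, and variables do not carry over. Pictures are saved under pics/ and viewed, and the job is handed in when it is done.

```bash
ls; mkdir -p pics; python3 - <<'E'
from plant import *
import cv2,numpy as np
for n in("scene","top"):
    f=grab_frame(n); np.savez(f"pics/{n}0.npz",**f)
    cv2.imwrite(f"pics/{n}0.png",f["color"][:,:,::-1]); print(n,f["fovy"],f["cx"],f["cy"],f["R"],f["t"])
print(current_time_s(),current_ee_pos(),current_ee_rot(),current_gripper_width(),current_force())
E
```

```text
pics
scene 50.91553998109065 257.10267969843716 188.96213374716314 [[ 0.83039536  0.55685992  0.01872372]
 [ 0.40451262 -0.57942269 -0.7075584 ]
 [-0.38316197  0.59512719 -0.70640678]] [-0.44683064 -0.13691917  1.42219597]
top 57.797280829900025 253.21865785958616 191.4893097729168 [[-0.00420095 -0.99993957  0.01015946]
 [-0.99573053  0.003246   -0.09225064]
 [ 0.09221209 -0.01050362 -0.99568399]] [-0.00167748  0.5211666   0.98807094]
0.1 [0.1496096  0.52865306 0.25531844] [-9.69683924e-05  1.37436901e-01  9.90509972e-01 -1.04155830e-03] 1.0033568264850827 [-0.36815982  0.21334157 -0.56555594]
```

View pics/scene0.png

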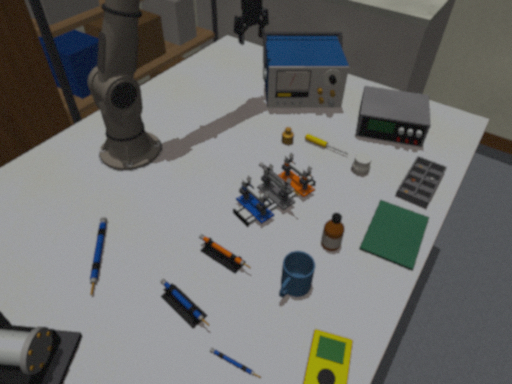

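View pics/top0.png

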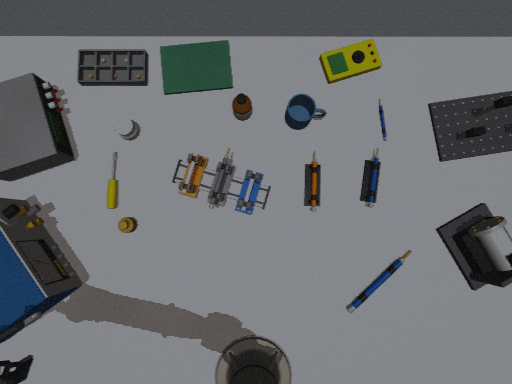

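Three blue probes appear in the top view: a large one at (380,282), one in a black rest at (370,182) and a small one at (382,118). The one in the rest is middle-sized and sits in the described rest, so it should be the one meant. I'll confirm that in an enlarged crop.

```bash
python3 - <<'E'
import cv2,numpy as np
im=cv2.imread("pics/top0.png")
a=cv2.resize(im[90:320,290:430],None,fx=2.5,fy=2.5,interpolation=cv2.INTER_CUBIC)
b=cv2.resize(im[135:225,165:280],None,fx=3.8,fy=3.8,interpolation=cv2.INTER_CUBIC)
h=np.zeros((600,800,3),np.uint8); h[:575,:350]=a; h[:b.shape[0],360:360+b.shape[1]]=b
cv2.imwrite("pics/crop1.png",h)
z=np.load("pics/top0.npz")["z_map"]; print(z[182,370],z[280,380],z[118,382],z[250,150])
E
```

```text
1.0387833 0.99922127 1.0497807 1.0145265
```

View pics/crop1.png

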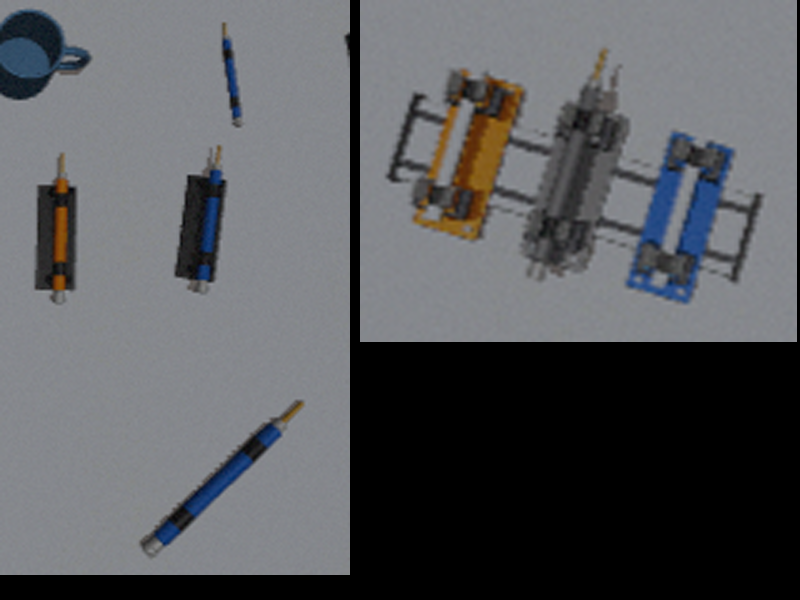

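Confirmed: the blue probe in the rest (top view, 370,182) matches the orange one's size. The large one (380,282) and the small one (382,118) are decoys. Next I measure poses.

```bash
cat > h.py <<'E'
import numpy as np,cv2
def K(f):
    fl=192/np.tan(np.radians(float(f["fovy"]))/2); return fl,float(f["cx"]),float(f["cy"])
def cast(f,uv,z):
    fl,cx,cy=K(f); uv=np.atleast_2d(uv).astype(float)
    d=np.c_[(uv[:,0]-cx)/fl,(uv[:,1]-cy)/fl,np.ones(len(uv))]@f["R"]  # R^T d
    c=-f["R"].T@f["t"]; s=(z-c[2])/d[:,2]
    return c+d*s[:,None]
def proj(f,X):
    fl,cx,cy=K(f); p=np.atleast_2d(X)@f["R"].T+f["t"]; return np.c_[p[:,0]/p[:,2]*fl+cx,p[:,1]/p[:,2]*fl+cy]
def cloud(f):
    fl,cx,cy=K(f); z=f["z_map"]; v,u=np.mgrid[:384,:512]
    return (np.stack([(u-cx)/fl*z,(v-cy)/fl*z,z],-1)-f["t"])@f["R"]
def masks(f):
    h=cv2.cvtColor(f["color"],cv2.COLOR_RGB2HSV); H,S,V=[h[...,i].astype(int) for i in range(3)]
    return dict(orange=(H>5)&(H<20)&(S>130)&(V>60),blue=(H>100)&(H<125)&(S>130)&(V>50))
def comp(m,win):
    u0,v0,u1,v1=win; w=np.zeros(m.shape,bool); w[v0:v1,u0:u1]=m[v0:v1,u0:u1]
    v,u=np.nonzero(w); return np.c_[u,v]
E
python3 - <<'E'
from h import *
f={n:np.load(f"pics/{n}0.npz") for n in("top","scene")}
W=dict(top=dict(po=("orange",(300,150,328,215)),pb=("blue",(355,150,390,215)),co=("orange",(170,145,215,205)),cb=("blue",(230,160,275,225))),
 scene=dict(po=("orange",(190,230,255,280)),pb=("blue",(155,275,215,330)),co=("orange",(270,150,325,205)),cb=("blue",(225,180,280,230))))
for n in W:
    m=masks(f[n]); C=cloud(f[n])
    for k,(c,w) in W[n].items():
        uv=comp(m[c],w); z=C[uv[:,1],uv[:,0],2]; print(n,k,len(uv),uv.min(0),uv.max(0),"z pct",np.percentile(z,[10,50,90]).round(3))
        zz=0.036 if k[0]=="p" else 0.008
        P=cast(f[n],uv,zz)[:,:2].astype(np.float32)
        if n=="scene" and k[0]=="c": pass
        r=cv2.minAreaRect(P*1000); mu=P.mean(0); e=np.linalg.svd(P-mu,full_matrices=False)[2][0]
        print("   rect c",np.round(r[0],1),"size",np.round(r[1],1),"ang",round(r[2],1),"mean",mu.round(4),"axis deg",np.degrees(np.arctan2(e[1],e[0])).round(1))
E
```

```text
top po 163 [311 162] [316 205] z pct [0.033 0.037 0.04 ]
   rect c [ 543.  -177.7] size [ 14.4 125.2] ang 88.8 mean [ 0.5402 -0.1785] axis deg 177.2
top pb 163 [369 158] [378 201] z pct [0.033 0.037 0.04 ]
   rect c [ 553.9 -352. ] size [ 14.1 128.2] ang 80.4 mean [ 0.5527 -0.3518] axis deg 170.8
top co 356 [179 154] [207 197] z pct [0.022 0.024 0.027]
   rect c [571.7 174.3] size [ 50.8 125.2] ang 73.5 mean [0.568 0.169] axis deg 161.2
top cb 336 [235 170] [262 214] z pct [0.022 0.024 0.027]
   rect c [522.    8.9] size [ 49.9 124.6] ang 73.5 mean [0.5202 0.0085] axis deg 163.2
scene po 177 [203 237] [240 263] z pct [0.01  0.037 0.041]
   rect c [ 542.9 -180.4] size [ 17.2 129.6] ang 87.7 mean [ 0.5456 -0.1813] axis deg -3.0
scene pb 239 [165 283] [200 317] z pct [0.01  0.039 0.042]
   rect c [ 552.9 -352.4] size [ 16.  126.6] ang 81.0 mean [ 0.557  -0.3533] axis deg -9.2
scene co 335 [279 164] [313 196] z pct [0.023 0.026 0.074]
   rect c [553.7 195.3] size [ 67.  154.7] ang 67.1 mean [0.5689 0.1832] axis deg -23.4
scene cb 353 [237 188] [272 222] z pct [0.023 0.026 0.029]
   rect c [505.1  23.8] size [ 51.  142.8] ang 72.5 mean [0.5151 0.0169] axis deg -18.5
```

```bash
python3 - <<'E'
from h import *
f={n:np.load(f"pics/{n}0.npz") for n in("top","scene")}
W=dict(top=dict(co=("orange",(170,145,215,205)),cb=("blue",(230,160,275,225))),scene=dict(co=("orange",(270,150,325,205)),cb=("blue",(225,180,280,230))))
for n in W:
    m=masks(f[n]); C=cloud(f[n]); c=[]
    for k,(cc,w) in W[n].items():
        uv=comp(m[cc],w); z=C[uv[:,1],uv[:,0],2]; uv=uv[(z<.035)]; P=cast(f[n],uv,.024)[:,:2].astype(np.float32)
        r=cv2.minAreaRect(P*1000); print(n,k,np.round(r[0],1),np.round(r[1],1),round(r[2],2)); c.append(np.array(r[0]))
    d=c[0]-c[1]; print("dist",np.hypot(*d).round(1),"yaw",np.degrees(np.arctan2(d[1],d[0])).round(2)-90, "mid",(c[0]+c[1])/2)
# tall points near the clips
yaw=np.radians(-16.7)
for n in W:
    C=cloud(f[n]); R=np.array([[np.cos(yaw),-np.sin(yaw)],[np.sin(yaw),np.cos(yaw)]])
    L=(C[...,:2]-np.array([.544,.0905]))@R
    s=(abs(L[...,0])<.09)&(abs(L[...,1])<.13)&(C[...,2]>.06)&(C[...,2]<.14)
    l=L[s];z=C[...,2][s]
    for yb in(-.085,0,.085):
        for xb in(-.04,0,.04):
            t=(abs(l[:,0]-xb)<.012)&(abs(l[:,1]-yb)<.03)
            if t.sum(): print(n,yb,xb,t.sum(),"x",np.percentile(l[t,0],[5,50,95]).round(3),"y",np.percentile(l[t,1],[5,50,95]).round(4),"z",np.percentile(z[t],[5,50,90,95]).round(3))
E
```

```text
top co [569.5 171.7] [ 50.  123.2] 73.54
top cb [520.5   8.9] [ 49.1 122.7] 73.51
dist 170.0 yaw -16.739999999999995 mid [545.00335693  90.29091072]
scene co [569.9 167.1] [ 60.1 123.6] 74.44
scene cb [523.1   8.6] [ 48.9 120.1] 71.41
dist 165.3 yaw -16.439999999999998 mid [546.50942993  87.82967567]
top -0.085 -0.04 118 x [-0.05  -0.04  -0.029] y [-0.1028 -0.0855 -0.0677] z [0.068 0.082 0.106 0.109]
top -0.085 0 32 x [-0.01   0.     0.011] y [-0.0894 -0.0851 -0.0807] z [0.079 0.082 0.083 0.084]
top -0.085 0.04 118 x [0.03  0.038 0.049] y [-0.1027 -0.0854 -0.0677] z [0.068 0.082 0.107 0.108]
top 0 -0.04 120 x [-0.049 -0.04  -0.03 ] y [-0.0187 -0.0037  0.0153] z [0.069 0.097 0.106 0.108]
top 0 0 44 x [-0.011 -0.     0.01 ] y [-0.0066 -0.0012  0.0053] z [0.093 0.098 0.1   0.1  ]
top 0 0.04 122 x [0.03  0.039 0.05 ] y [-0.0187 -0.0035  0.0153] z [0.069 0.097 0.106 0.108]
top 0.085 -0.04 128 x [-0.049 -0.04  -0.029] y [0.0655 0.0816 0.0972] z [0.069 0.082 0.106 0.108]
top 0.085 0 40 x [-0.011 -0.     0.011] y [0.0799 0.0836 0.0894] z [0.074 0.082 0.084 0.085]
top 0.085 0.04 129 x [0.03  
[... 247 characters left out ...]
67 0.082 0.085 0.086]
scene -0.085 0.04 153 x [0.034 0.044 0.051] y [-0.1025 -0.0904 -0.0687] z [0.063 0.082 0.107 0.11 ]
scene 0 -0.04 123 x [-0.047 -0.037 -0.029] y [-0.0172 -0.0072  0.014 ] z [0.064 0.09  0.107 0.109]
scene 0 0 59 x [-0.011 -0.     0.011] y [-0.0046 -0.0015  0.0061] z [0.07  0.092 0.1   0.101]
scene 0 0.04 133 x [0.033 0.044 0.051] y [-0.0171 -0.0075  0.0133] z [0.063 0.087 0.106 0.109]
scene 0.085 -0.04 126 x [-0.046 -0.036 -0.029] y [0.0674 0.0788 0.0985] z [0.065 0.085 0.107 0.109]
scene 0.085 0 39 x [-0.011 -0.     0.01 ] y [0.0808 0.0838 0.0925] z [0.069 0.081 0.086 0.087]
scene 0.085 0.04 135 x [0.033 0.044 0.051] y [0.0679 0.0773 0.0993] z [0.063 0.084 0.106 0.109]
```

```bash
python3 - <<'E'
from h import *
f=np.load("pics/top0.npz"); C=cloud(f)
for c,yaw in(((.543,-.1785),-1.8),((.5535,-.352),-9.4)):
    a=np.radians(yaw); R=np.array([[np.cos(a),-np.sin(a)],[np.sin(a),np.cos(a)]])
    L=(C[...,:2]-c)@R
    for y in np.arange(-.04,.041,.005):
        s=(abs(L[...,0])<.025)&(abs(L[...,1]-y)<.0025); print(round(y,3),s.sum(),C[...,2][s].mean().round(4) if s.any() else None,end=" | ")
    print()
    for x in np.arange(-.09,.11,.01):
        s=(abs(L[...,0]-x)<.005)&(abs(L[...,1])<.004); print(round(x,3),C[...,2][s].max().round(3),end=" | ")
    print()
from plant import *
q=current_q()
def Q(a): a=np.radians(a)/2; return [0,np.cos(a),np.sin(a),0]
for p,y in(((.543,-.1785,.038),-1.8),((.5535,-.352,.038),-9.4),((.5695,.172,.098),-16.7),((.5205,.0089,.098),-16.7),((.5205,.0089,.06),-16.7)):
    for o in(0,180): r=inverse_kinematics(p,Q(y+o)); print(p,o,None if r is None else np.round(r,2))
import time
t=current_time_s(); F=[current_force() for _ in range(8)]; print(current_time_s()-t,np.round(F,2))
E
```

```text
-0.04 21 -0.0005 | -0.035 30 0.0003 | -0.03 32 -0.0005 | -0.025 19 0.0031 | -0.02 32 0.0052 | -0.015 18 0.0063 | -0.01 0 None | -0.005 32 0.037 | -0.0 33 0.0328 | 0.005 51 0.0196 | 0.01 32 0.0062 | 0.015 20 0.0055 | 0.02 34 0.0055 | 0.025 27 0.0003 | 0.03 32 -0.0005 | 0.035 19 -0.001 | 0.04 29 0.0005 | 
-0.09 0.002 | -0.08 0.04 | -0.07 0.039 | -0.06 0.041 | -0.05 0.04 | -0.04 0.042 | -0.03 0.042 | -0.02 0.04 | -0.01 0.04 | -0.0 0.041 | 0.01 0.04 | 0.02 0.042 | 0.03 0.043 | 0.04 0.041 | 0.05 0.04 | 0.06 0.04 | 0.07 0.04 | 0.08 0.037 | 0.09 0.036 | 0.1 0.036 | 
-0.04 27 -0.0001 | -0.035 28 0.0 | -0.03 28 0.0 | -0.025 16 0.003 | -0.02 26 0.0057 | -0.015 2 0.0099 | -0.01 1 0.0345 | -0.005 25 0.0325 | -0.0 58 0.0243 | 0.005 62 0.0213 | 0.01 25 0.0057 | 0.015 29 0.0066 | 0.02 40 0.004 | 0.025 29 -0.0001 | 0.03 24 -0.0002 | 0.035 27 0.0005 | 0.04 29 -0.0 | 
-0.09 0.005 | -0.08 0.037 | -0.07 0.04 | -0.06 0.043 | -0.05 0.041 | -0.04 0.047 | -0.03 0.041 | -0.02 0.041 | -0.01 0.042 | -0.0 0.043 | 0.01 0.04 | 0.02 0.04 | 0.03 0.042 | 0.04 0.042 | 0.05 0.044 | 0.06 0.043 | 0.07 0.04 | 0.08 0.036 
[... 206 characters left out ...]
8   0.67  1.47 -0.53  1.06 -0.82]
(0.5535, -0.352, 0.038) 180 [ 0.09  0.82  0.75  1.47 -0.6   1.09  2.37]
(0.5695, 0.172, 0.098) 0 [-1.01  0.79  1.12  1.62 -0.76  1.22 -1.59]
(0.5695, 0.172, 0.098) 180 [-0.62  0.56  0.43  1.61 -0.26  1.03  1.16]
(0.5205, 0.0089, 0.098) 0 [-0.84  0.64  1.13  1.83 -0.66  1.1  -1.33]
(0.5205, 0.0089, 0.098) 180 [-0.55  0.46  0.66  1.83 -0.34  0.97  1.53]
(0.5205, 0.0089, 0.06) 0 [-0.82  0.72  1.12  1.87 -0.75  1.06 -1.25]
(0.5205, 0.0089, 0.06) 180 [-0.52  0.51  0.62  1.86 -0.38  0.89  1.56]
0.0 [[-0.37  0.21 -0.57]
 [-0.37  0.21 -0.57]
 [-0.37  0.21 -0.57]
 [-0.37  0.21 -0.57]
 [-0.37  0.21 -0.57]
 [-0.37  0.21 -0.57]
 [-0.37  0.21 -0.57]
 [-0.37  0.21 -0.57]]
```

```bash
cat >> h.py <<'E'
def Q(a): a=np.radians(a)/2; return [0,np.cos(a),np.sin(a),0]
YAW=-16.7
E
cat > pick.py <<'E'
import sys
from h import *; from plant import *
x,y,yaw=map(float,sys.argv[1:4])
T=current_time_s
move_gripper(.5)
move_to([x,y,.13],Q(yaw+180)); print("above",T())
line_to([x,y,.038],max_speed=.12); print("down",T(),np.round(current_ee_pos(),4))
move_gripper(0,effort=90); print("grip",current_gripper_width(),T(),np.round(current_force(),2))
line_to([x,y,.15],max_speed=.15); print("up",T(),current_gripper_width(),np.round(current_ee_pos(),4))
wait(.2); print(np.round(current_force(),2))
f=grab_frame("top"); np.savez("pics/pick_%s.npz"%sys.argv[4],**f); cv2.imwrite("pics/pick_%s.png"%sys.argv[4],f["color"][:,:,::-1])
E
python3 pick.py .543 -.1788 -1.8 o
```

```text
above 3.475
down 4.3917 [ 0.5436 -0.1792  0.0387]
grip 0.12892848289221032 4.7833 [0.11 0.65 5.63]
up 5.6833 0.1321445517717524 [ 0.5423 -0.1783  0.1489]
[ 0.5  -0.38 -0.9 ]
```

```bash
python3 - <<'E'
import cv2
im=cv2.imread("pics/pick_o.png")[100:270,170:400]; cv2.imwrite("pics/pick_o2.png",cv2.resize(im,None,fx=3,fy=3,interpolation=cv2.INTER_CUBIC))
E
```

```text
(no output)
```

View pics/pick_o2.png

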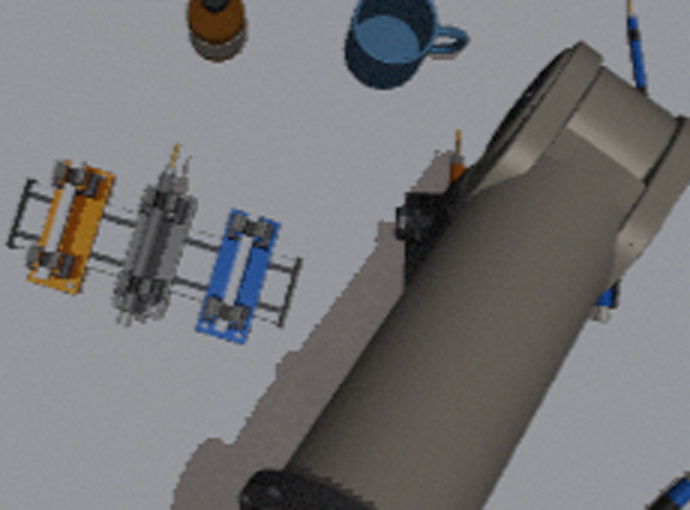

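```bash
cat > over.py <<'E'
import sys
from h import *; from plant import *
x,y=map(float,sys.argv[1:3]); n=sys.argv[3]; T=current_time_s
line_to([current_ee_pos()[0],current_ee_pos()[1],.18],max_speed=.2)
line_to([x,y,.18],max_speed=.22,rotation=Q(YAW+180)); print("over",T())
line_to([x,y,.14],max_speed=.12); wait(.2); print(T(),np.round(current_ee_pos(),4),np.round(current_ee_rot(),4),Q(YAW+180),np.round(current_force(),2),current_gripper_width())
for c in("top","scene"):
    f=grab_frame(c); np.savez(f"pics/over_{n}_{c}.npz",**f); cv2.imwrite(f"pics/over_{n}_{c}.png",f["color"][:,:,::-1])
    p=proj(f,[x,y,.1])[0].astype(int); w=f["color"][max(p[1]-65,0):p[1]+65,p[0]-65:p[0]+65,::-1]
    cv2.imwrite(f"pics/over_{n}_{c}_c.png",cv2.resize(w,None,fx=4,fy=4,interpolation=cv2.INTER_CUBIC))
E
python3 over.py .569 .1715 o
```

```text
over 7.9833
8.6667 [0.5698 0.1714 0.1411] [9.000e-04 1.453e-01 9.894e-01 4.000e-04] [0, np.float64(0.1452196700772403), np.float64(0.9893994377513349), 0] [ 0.23 -0.24 -1.4 ] 0.12903912446436613
```

View pics/over_o_top_c.png

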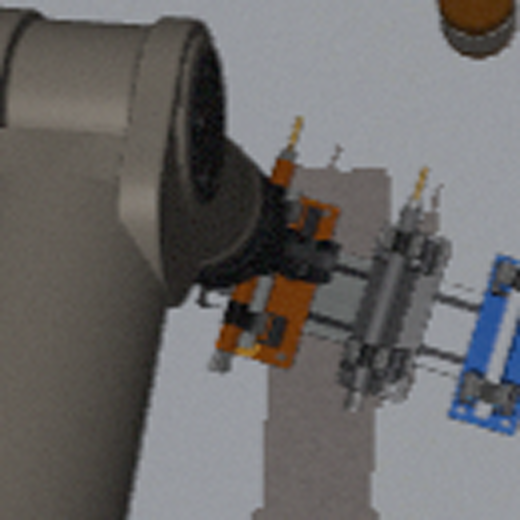

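View pics/over_o_scene_c.png

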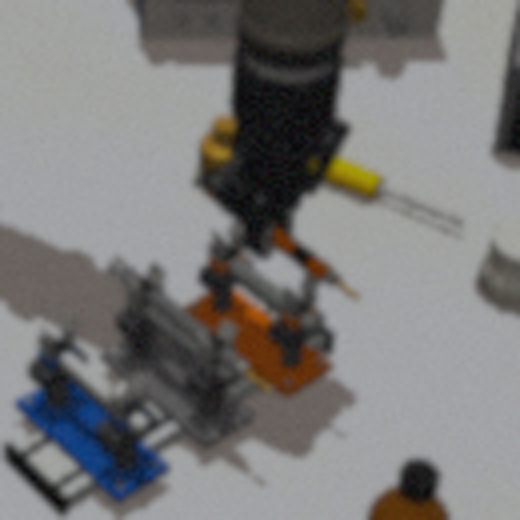

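The top crop shows the probe lying along the orange clip axis, tip at crop (298,118) and connector at (218,362). The scene crop shows its tip at (355,295). I'll check tilt and position with these points.

```bash
python3 - <<'E'
from h import *
T=np.load("pics/over_o_top.npz");S=np.load("pics/over_o_scene.npz")
off={}
for n,f in(("t",T),("s",S)):
    off[n]=proj(f,[.569,.1715,.1])[0].astype(int)-65
t=off["t"]+(np.array([298,118])+.5)/4-.5; c=off["t"]+(np.array([218,362])+.5)/4-.5; s=off["s"]+(np.array([355,296])+.5)/4-.5
def tri(fs,uvs):
    A=[];b=[]
    for f,uv in zip(fs,uvs):
        p0=cast(f,uv,0)[0];p1=cast(f,uv,.2)[0];d=(p1-p0)/np.linalg.norm(p1-p0);M=np.eye(3)-np.outer(d,d);A.append(M);b.append(M@p0)
    return np.linalg.lstsq(np.vstack(A),np.hstack(b),rcond=None)[0]
print("tip tri",tri((T,S),(t,s)).round(4))
a=np.radians(-16.7);R=np.array([[np.cos(a),-np.sin(a)],[np.sin(a),np.cos(a)]])
for n,uv in(("tip",t),("conn",c)):
    for z in(.125,.135,.145):
        P=cast(T,uv,z)[0]; print(n,z,P.round(4),"local",((P[:2]-[.5695,.1715])@R).round(4))
# black bands via cloud heights of rod
C=cloud(T);L=(C[...,:2]-[.5695,.1715])@R;Z=C[...,2]
for x in np.arange(-.075,.1,.01):
    m=(abs(L[...,0]-x)<.005)&(abs(L[...,1])<.02)&(Z>.115)&(Z<.16)
    if m.sum()>2: print(x.round(3),m.sum(),np.median(L[...,1][m]).round(4),np.percentile(Z[m],[50,90]).round(4))
E
```

```text
tip tri [0.6588 0.1434 0.1364]
tip 0.125 [0.6625 0.1457 0.125 ] local [0.0965 0.002 ]
tip 0.135 [0.6599 0.1442 0.135 ] local [ 0.0945 -0.0002]
tip 0.145 [0.6574 0.1426 0.145 ] local [ 0.0924 -0.0024]
conn 0.125 [0.5003 0.1961 0.125 ] local [-0.0733  0.0037]
conn 0.135 [0.4995 0.194  0.135 ] local [-0.0735  0.0014]
conn 0.145 [0.4987 0.1919 0.145 ] local [-0.0737 -0.0008]
-0.075 18 -0.001 [0.1385 0.1408]
-0.065 19 -0.002 [0.1384 0.1404]
-0.055 21 -0.0025 [0.1396 0.1414]
-0.045 22 -0.0017 [0.1388 0.1415]
-0.035 22 -0.0017 [0.1393 0.1412]
-0.025 19 -0.0022 [0.1388 0.1402]
-0.015 6 -0.0064 [0.1374 0.1395]
-0.005 3 -0.0137 [0.1378 0.14  ]
0.045 11 -0.0063 [0.1392 0.1401]
0.055 21 -0.0031 [0.1381 0.1407]
0.065 17 -0.0029 [0.1385 0.1412]
0.075 8 -0.0024 [0.1357 0.1394]
0.085 6 -0.0022 [0.1355 0.1368]
0.095 4 -0.003 [0.1361 0.1363]
```

```bash
cat > press.py <<'E'
import sys
from h import *; from plant import *
x,y,z0=map(float,sys.argv[1:4]); T=current_time_s
a=np.radians(YAW); ex=np.array([np.cos(a),np.sin(a)]); ey=np.array([-np.sin(a),np.cos(a)])
fs=[]
for _ in range(6): wait(.03); fs.append(current_force())
tare=np.mean(fs,0); print("tare",tare.round(2),"std",np.std(fs,0).round(2),T())
z=z0; line_to([x,y,z],max_speed=.06); wait(.1)
mx=0; last=0; pr=0; log=[]
zend=float(sys.argv[4]) if len(sys.argv)>4 else .062
while z>zend:
    F=np.array(current_force())-tare; fz=F[2]
    log.append((T(),z,current_ee_pos()[2],fz,F[:2]@ex,F[:2]@ey))
    if fz>15.0: print("LIMIT"); line_to([x,y,z+.002],max_speed=.05); break
    if mx>6 and fz<mx-3: print("DROP"); break
    mx=max(mx,fz)
    rate=max(0,fz-pr); pr=fz
    st=.001 if (fz<5 or (fz<11 and rate<.8)) else .0005
    if fz>12.5 and rate>=.5: st=.0003
    z-=st; line_to([x,y,z],max_speed=.03)
wait(.2); F=np.array(current_force())-tare
for i,l in enumerate(log):
    if i%3==0 or i>len(log)-6: print(*np.round(l,4))
print("n",len(log),"end",T(),"cmd z",z,"F",F.round(2),np.round(current_ee_pos(),4),"torque",np.round(current_wrist_torque(),3))
E
python3 press.py .569 .1715 .115
```

```text
tare [ 0.06 -0.28 -0.96] std [0.51 0.34 0.39] 8.9667
9.6333 0.115 0.1152 0.5834 -0.5923 0.1221
10.3833 0.112 0.1119 0.2059 -0.0958 0.7026
11.1333 0.109 0.1092 1.6936 -0.6964 3.9132
11.8833 0.106 0.106 2.9376 -0.5768 5.2953
12.6333 0.103 0.1031 2.9375 -0.8479 4.507
13.3833 0.1 0.1002 4.8269 -0.4938 5.9743
14.1333 0.097 0.0973 4.9854 -1.4681 5.0398
14.8833 0.094 0.0945 5.9321 -0.8286 5.6849
15.6333 0.091 0.0917 7.6795 -0.1989 5.1789
16.3833 0.0885 0.0893 7.5138 -0.8445 4.161
17.1333 0.086 0.0865 6.0836 -0.1874 5.1249
17.8833 0.083 0.0837 7.1107 -0.4441 5.0588
18.6333 0.0805 0.0814 6.5731 -0.8786 4.9408
19.3833 0.078 0.079 8.1885 -1.4192 5.9837
20.1333 0.0755 0.0767 9.1093 -1.4139 4.2522
20.8833 0.073 0.0743 9.4309 -1.3297 5.8556
21.6333 0.0705 0.072 10.5172 -2.2172 5.5354
22.3833 0.068 0.0697 11.5703 -2.4135 5.0054
23.1333 0.0665 0.0683 11.5532 -2.2387 4.7088
23.8833 0.0652 0.067 13.4905 -1.9439 5.149
24.6333 0.0641 0.066 12.4392 -3.0663 5.2154
24.8833 0.0636 0.0655 13.038 -2.239 4.1906
25.1333 0.0633 0.0653 13.0545 -2.4697 3.5387
25.3833 0.0628 0.0648 13.5904 -2.3938 3.259
25.6333 0.0625 0.0645 13.0027 -3.4917 4.72
n 65 end 26.0833 cmd z 0.06199999999999998 F [-1.13  5.52 13.45] [0.5699 0.1717 0.064 ] torque [ 0.944  0.293 -0.015]
```

```bash
cat > snap.py <<'E'
import sys
from h import *; from plant import *
x,y,z=map(float,sys.argv[1:4]); n=sys.argv[4]; W=35; out=[]
for c in("top","scene"):
    f=grab_frame(c); np.savez(f"pics/{n}_{c}.npz",**f)
    p=proj(f,[x,y,z])[0].astype(int); w=f["color"][max(p[1]-W,0):p[1]+W,p[0]-W:p[0]+W,::-1]
    out.append(cv2.resize(w,(395,395),interpolation=cv2.INTER_CUBIC))
cv2.imwrite(f"pics/{n}_c.png",np.hstack(out)); print(current_time_s())
E
python3 snap.py .5695 .1715 .09 p1
```

```text
26.1833
```

View pics/p1_c.png

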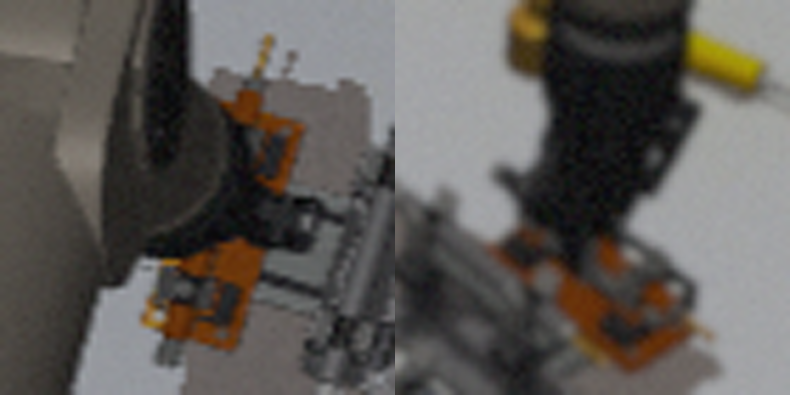

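```bash
cat > chk.py <<'E'
import sys
from h import *
x,y=map(float,sys.argv[1:3]); n=sys.argv[3]
a=np.radians(YAW);R=np.array([[np.cos(a),-np.sin(a)],[np.sin(a),np.cos(a)]])
for c in("top","scene"):
    f=np.load(f"pics/{n}_{c}.npz"); C=cloud(f); L=(C[...,:2]-[x,y])@R; Z=C[...,2]
    for xb in(-.072,-.058,-.04,.04,.058,.085):
        h=.009 if abs(xb)<.05 else .005
        m=(abs(L[...,0]-xb)<h)&(abs(L[...,1])<.022)&(Z>.035)&(Z<.125)
        v=Z[m]; ly=L[...,1][m]
        print(c,xb,m.sum(),"z hist mm:",dict(zip(*[k.tolist() for k in np.unique((v*1000//4*4).astype(int),return_counts=True)])), "y of top",np.median(ly[v>np.percentile(v,70)]).round(4) if len(v) else None)
E
python3 chk.py .5695 .1715 p1
```

```text
top -0.072 16 z hist mm: {56: 6, 60: 9, 64: 1} y of top 0.0009
top -0.058 19 z hist mm: {36: 1, 40: 1, 56: 2, 60: 10, 64: 5} y of top -0.0022
top -0.04 88 z hist mm: {32: 8, 36: 6, 40: 5, 44: 4, 48: 2, 52: 3, 56: 2, 60: 12, 64: 20, 68: 16, 72: 10} y of top 0.0027
top 0.04 40 z hist mm: {32: 7, 36: 10, 40: 4, 44: 2, 48: 2, 52: 1, 56: 1, 60: 3, 64: 3, 68: 3, 72: 3, 76: 1} y of top -0.0104
top 0.058 17 z hist mm: {56: 2, 60: 10, 64: 5} y of top -0.0007
top 0.085 6 z hist mm: {52: 2, 56: 4} y of top -0.0016
scene -0.072 9 z hist mm: {52: 1, 56: 1, 60: 3, 64: 4} y of top -0.0009
scene -0.058 2 z hist mm: {40: 1, 44: 1} y of top -0.0002
scene -0.04 35 z hist mm: {32: 2, 36: 10, 40: 8, 44: 3, 48: 6, 52: 3, 56: 3} y of top -0.0095
scene 0.04 91 z hist mm: {32: 1, 36: 13, 40: 4, 44: 8, 48: 5, 52: 6, 56: 4, 60: 8, 64: 14, 68: 15, 72: 12, 76: 1} y of top 0.0029
scene 0.058 24 z hist mm: {36: 1, 40: 1, 44: 4, 48: 1, 52: 1, 56: 4, 60: 6, 64: 6} y of top 0.002
scene 0.085 5 z hist mm: {56: 2, 60: 3} y of top 0.0006
```

Clip tops at about 74 mm and the rod top at about 64 mm, at both ends, give the 10 mm difference expected for a homed probe. So both clips snapped earlier, with a drop too soft for my trigger, and the carrier is just held down. I'll rise with it, re-centre by 1.2 mm sideways, and release.

```bash
cat > rel.py <<'E'
import sys
from h import *; from plant import *
x,y=map(float,sys.argv[1:3]); T=current_time_s
line_to([x,y,.098],max_speed=.06); wait(.1); print(T(),np.round(current_force(),2),np.round(current_ee_pos(),4))
move_gripper(.4); print(T(),np.round(current_force(),2),current_gripper_width())
line_to([x,y,.18],max_speed=.15); print(T())
E
python3 rel.py .5693 .1726; python3 snap.py .5695 .1715 .09 r1; python3 chk.py .5695 .1715 r1
```

```text
27.0333 [4.27 1.59 1.16] [0.5698 0.1719 0.0978]
27.3833 [-0.19 -0.07  1.01] 0.40015831647224664
28.0833
28.1833
top -0.072 18 z hist mm: {92: 7, 96: 10, 100: 1} y of top -0.0008
top -0.058 21 z hist mm: {68: 1, 92: 5, 96: 13, 100: 2} y of top -0.0028
top -0.04 106 z hist mm: {56: 2, 60: 1, 64: 5, 68: 16, 72: 3, 76: 6, 80: 4, 84: 1, 88: 1, 92: 8, 96: 27, 100: 13, 104: 10, 108: 9} y of top 0.0072
top 0.04 79 z hist mm: {52: 1, 60: 2, 64: 1, 68: 11, 72: 7, 76: 8, 80: 2, 88: 2, 92: 4, 96: 25, 100: 7, 104: 8, 108: 1} y of top -0.0063
top 0.058 19 z hist mm: {72: 1, 92: 6, 96: 10, 100: 2} y of top -0.001
top 0.085 6 z hist mm: {88: 2, 92: 4} y of top -0.0014
scene -0.072 11 z hist mm: {88: 1, 92: 4, 96: 4, 100: 1, 104: 1} y of top 0.0008
scene -0.058 11 z hist mm: {76: 1, 80: 1, 92: 2, 96: 5, 100: 2} y of top 0.0007
scene -0.04 117 z hist mm: {36: 6, 40: 5, 44: 3, 48: 1, 52: 1, 56: 2, 60: 3, 64: 4, 68: 7, 72: 12, 76: 3, 80: 9, 84: 5, 88: 4, 92: 5, 96: 13, 100: 16, 104: 10, 108: 7, 112: 1} y of top 0.0093
scene 0.04 125 z hist mm: {32: 1, 36: 4, 40: 4, 44: 2, 48: 3, 56: 2, 60: 7, 64: 4, 68: 9, 72: 10, 76: 6, 80: 8, 84: 3, 88: 6, 92: 7, 96: 14, 100: 14, 104: 12, 108: 7, 112: 2} y of top 0.0071
scene 0.058 22 z hist mm: {76: 3, 80: 4, 88: 1, 92: 3, 96: 8, 100: 3} y of top 0.0008
scene 0.085 5 z hist mm: {92: 4, 96: 1} y of top -0.0002
```

View pics/r1_c.png

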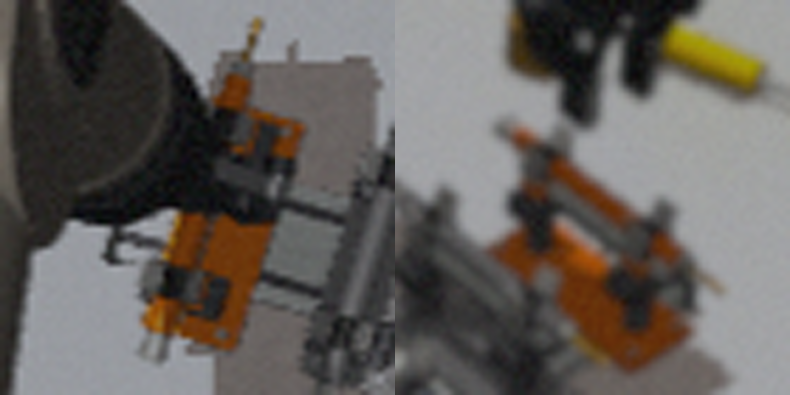

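Orange is home: rod top about 97 mm at both ends, same as grey, with the carrier risen. Next the blue probe in the rest.

```bash
cat > pick2.py <<'E'
from h import *; from plant import *
T=current_time_s; x,y,yaw=.5535,-.352,-9.4; hx,hy=.5207,.0097
move_to([x,y,.12],Q(yaw+180)); print("above",T())
line_to([x,y,.038],max_speed=.15); print("down",T(),np.round(current_ee_pos(),4))
move_gripper(0,effort=90); print("grip",current_gripper_width(),T(),np.round(current_force(),2))
line_to([x,y,.15],max_speed=.18); print("up",T(),current_gripper_width())
line_to([hx,hy,.14],max_speed=.24,rotation=Q(YAW+180)); wait(.1); print("over",T(),np.round(current_ee_pos(),4),current_gripper_width())
E
python3 pick2.py && python3 snap.py .5205 .009 .1 o2 && python3 - <<'E'
from h import *
f=np.load("pics/o2_top.npz");C=cloud(f);a=np.radians(-16.7);R=np.array([[np.cos(a),-np.sin(a)],[np.sin(a),np.cos(a)]])
L=(C[...,:2]-[.5207,.0097])@R;Z=C[...,2]
for x in np.arange(-.085,.11,.01):
    m=(abs(L[...,0]-x)<.005)&(abs(L[...,1])<.02)&(Z>.115)&(Z<.16)
    if m.sum()>2: print(x.round(3),m.sum(),np.median(L[...,1][m]).round(4),np.percentile(Z[m],[50,90]).round(4))
E
```

```text
above 30.0917
down 30.7917 [ 0.5541 -0.3524  0.0388]
grip 0.13300860605227682 31.1333 [-0.47  1.48  6.11]
up 31.9083 0.1328937885649837
over 33.675 [0.5207 0.0082 0.1402] 0.13205414310945557
33.775
```

View pics/o2_c.png

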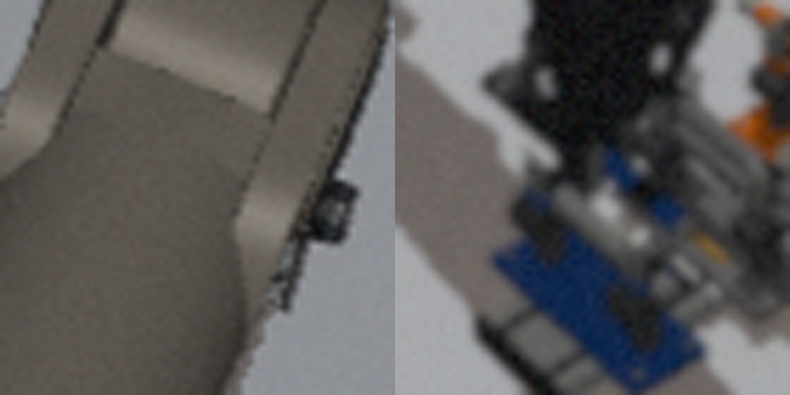

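```bash
cat > press2.py <<'E'
import sys
from h import *; from plant import *
x,y,z0=map(float,sys.argv[1:4]); zend=float(sys.argv[4]); T=current_time_s; t0=T()
a=np.radians(YAW); ex=np.array([np.cos(a),np.sin(a)]); ey=np.array([-np.sin(a),np.cos(a)])
fs=[]
for _ in range(10): wait(.03); fs.append(current_force())
tare=np.mean(fs,0); print("tare",tare.round(2),np.std(fs,0).round(2))
z=z0; line_to([x,y,z],max_speed=.1)
log=[]; mx=0; sh=0; pr=0
while z>zend and T()<t0+14:
    F=np.array(current_force())-tare; fz=F[2]; ly=F[:2]@ey
    log.append((T(),z,current_ee_pos()[2],fz,F[:2]@ex,ly,sh*1000))
    if fz>14.8: print("LIMIT"); z+=.0015; line_to([x,y,z],max_speed=.05); break
    if len(log)>2:
        sm=np.mean([l[3] for l in log[-2:]]); 
        if mx>7 and sm<mx-2.2: print("DROP"); break
        mx=max(mx,sm)
        lm=np.mean([l[5] for l in log[-3:]])
        if sm>1 and abs(lm)>1.2 and abs(sh)<.0025:
            d=np.clip(lm/8e3,-.0004,.0004); sh+=d; x+=d*ey[0]; y+=d*ey[1]
    rate=fz-pr; pr=fz
    st=.001 if fz<10.5 and rate<1.5 else .0006
    if fz>12.8: st=.0004
    z-=st; line_to([x,y,z],max_speed=.03)
for i,l in enumerate(log):
    if i%2==0 or i>len(log)-6: print(*np.round(l,4))
print("n",len(log),"end",T(),"cmd",x,y,z,"F",np.array(current_force()-tare).round(2),np.round(current_ee_pos(),4))
E
python3 press2.py .5207 .0097 .114 .060; python3 snap.py .5205 .009 .09 p2; python3 chk.py .5207 .0097 p2
```

```text
tare [-0.13 -0.24 -0.58] [0.36 0.5  0.42]
LIMIT
34.5167 0.114 0.1137 -1.7966 0.0432 -0.5073 0.0
35.0167 0.112 0.1125 0.7886 -0.1613 -0.9876 0.0
35.5167 0.1108 0.1114 5.8002 0.5242 -1.2401 0.0
36.0167 0.1092 0.1105 8.9062 0.7934 -1.7078 0.0
36.5167 0.1076 0.1091 10.6992 -0.0756 -1.999 -0.1534
37.0167 0.1064 0.1079 10.8802 -1.2146 -0.2951 -0.5684
37.5167 0.1052 0.1068 12.1337 -0.8447 0.0264 -0.7304
38.0167 0.104 0.1057 11.6097 -0.8449 -1.1827 -0.7304
38.5167 0.1028 0.1045 12.3003 -1.7035 0.647 -0.7304
39.0167 0.1016 0.1034 12.3658 -0.4346 -0.5437 -0.7304
39.5167 0.1004 0.1022 12.5569 -0.6248 -0.7494 -0.7304
40.0167 0.0992 0.1011 13.4804 -0.1367 -0.0757 -0.7304
40.5167 0.0984 0.1004 12.2454 -0.3641 -0.3453 -0.7304
41.0167 0.0974 0.0994 14.0934 -1.3064 -0.5298 -0.7304
41.5167 0.0966 0.0986 13.2642 -1.2275 -0.7933 -0.7304
42.0167 0.0958 0.0979 14.3981 -1.0438 -0.5959 -0.7304
42.5167 0.095 0.0971 13.8227 -1.2579 -0.9921 -0.7304
42.7667 0.0946 0.0967 14.406 -1.5308 0.523 -0.7304
43.0167 0.0942 0.0964 14.4522 -1.6751 0.016 -0.7304
43.2667 0.0938 0.096 14.7739 -2.3007 -1.8047 -0.7304
43.5167 
[... 295 characters left out ...]
p None
top 0.04 0 z hist mm: {} y of top None
top 0.058 0 z hist mm: {} y of top None
top 0.085 0 z hist mm: {} y of top None
scene -0.072 0 z hist mm: {} y of top None
scene -0.058 0 z hist mm: {} y of top None
scene -0.04 56 z hist mm: {32: 3, 36: 1, 44: 1, 48: 5, 52: 4, 56: 9, 60: 11, 64: 5, 68: 6, 72: 4, 76: 3, 84: 2, 88: 2} y of top -0.0098
scene 0.04 127 z hist mm: {32: 1, 36: 1, 40: 3, 44: 6, 48: 1, 52: 5, 56: 10, 60: 13, 64: 7, 68: 10, 72: 11, 76: 4, 80: 3, 84: 6, 88: 4, 92: 9, 96: 20, 100: 12, 104: 1} y of top -0.0018
scene 0.058 25 z hist mm: {60: 1, 64: 4, 68: 2, 72: 3, 92: 1, 96: 3, 100: 7, 104: 4} y of top -0.0009
scene 0.085 6 z hist mm: {96: 1, 100: 3, 104: 2} y of top -0.0006
```

View pics/p2_c.png

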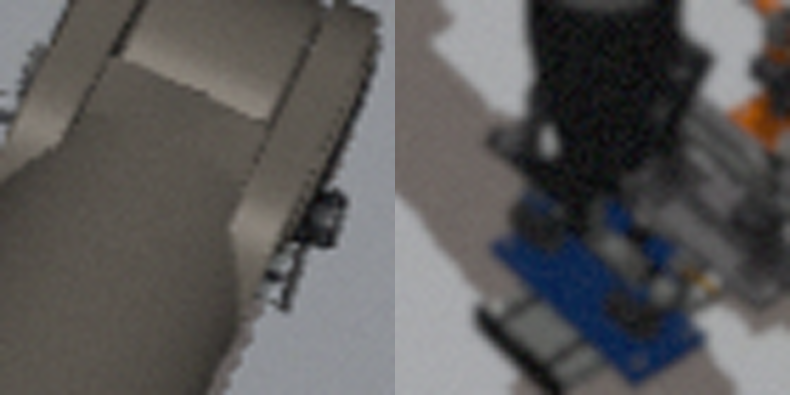

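```bash
python3 - <<'E'
from h import *
a=np.radians(-16.7);R=np.array([[np.cos(a),-np.sin(a)],[np.sin(a),np.cos(a)]])
for n,lo,hi in(("o2",.115,.15),("p2",.085,.115)):
    f=np.load(f"pics/{n}_scene.npz");C=cloud(f);L=(C[...,:2]-[.5205,.009])@R;Z=C[...,2]
    h=cv2.cvtColor(f["color"],cv2.COLOR_RGB2HSV).astype(int); blue=(h[...,0]>100)&(h[...,0]<125)&(h[...,1]>120)
    for x in np.arange(-.08,.11,.01):
        m=(abs(L[...,0]-x)<.005)&(abs(L[...,1])<.014)&(Z>lo)&(Z<hi)
        if m.sum()>2: print(n,x.round(3),m.sum(),"blue",(m&blue).sum(),"y",np.median(L[...,1][m]).round(4),"z",np.percentile(Z[m],[20,50,90]).round(4), "blue top",np.percentile(Z[m&blue],90).round(4) if (m&blue).sum()>2 else "")
E
python3 - <<'E'
import numpy as np,cv2
ims=[]
for n in("o2","p2"):
    c=np.load(f"pics/{n}_scene.npz")["color"][165:230,220:305,::-1]; ims.append(cv2.resize(c,(395,302),interpolation=cv2.INTER_CUBIC))
cv2.imwrite("pics/cmp.png",cv2.convertScaleAbs(np.hstack(ims),alpha=1.6))
E
```

```text
o2 -0.07 3 blue 0 y -0.0018 z [0.1392 0.1407 0.1443] blue top 
o2 -0.04 7 blue 0 y 0.0007 z [0.1401 0.1403 0.1429] blue top 
o2 -0.0 8 blue 1 y 0.007 z [0.1398 0.1436 0.1477] blue top 
o2 0.01 50 blue 9 y -0.0063 z [0.1297 0.1398 0.1474] blue top 0.1435
o2 0.02 16 blue 10 y -0.0018 z [0.1366 0.1383 0.1408] blue top 0.14
o2 0.03 17 blue 7 y -0.0028 z [0.1352 0.1389 0.1411] blue top 0.14
o2 0.04 17 blue 3 y -0.0015 z [0.1356 0.1389 0.1409] blue top 0.1381
o2 0.05 14 blue 11 y -0.0039 z [0.1358 0.1385 0.1417] blue top 0.141
o2 0.06 18 blue 10 y -0.0022 z [0.1358 0.1382 0.1414] blue top 0.1414
o2 0.07 15 blue 0 y 0.0001 z [0.133  0.1368 0.1394] blue top 
o2 0.08 5 blue 0 y 0.0008 z [0.1353 0.1358 0.1364] blue top 
o2 0.09 5 blue 0 y 0.0004 z [0.1346 0.136  0.1364] blue top 
p2 -0.04 3 blue 0 y 0.0025 z [0.0871 0.0871 0.0904] blue top 
p2 -0.0 8 blue 0 y 0.0077 z [0.0946 0.1057 0.1126] blue top 
p2 0.01 50 blue 4 y -0.0018 z [0.0927 0.0988 0.1108] blue top 0.1006
p2 0.02 15 blue 11 y -0.0016 z [0.0938 0.0968 0.0982] blue top 0.098
p2 0.03 14 blue 4 y -0.0017 z [0.0966 0.0983 0.1014] blue top 0.098
p2 0.04 27 blue 4 y -0.0037 z [0.0932 0.0985 0.1014] blue top 0.1004
p2 0.05 22 blue 11 y -0.0041 z [0.0928 0.0981 0.1035] blue top 0.1027
p2 0.06 15 blue 4 y -0.0023 z [0.0995 0.1028 0.1055] blue top 0.1049
p2 0.07 10 blue 0 y -0.0004 z [0.0992 0.101  0.1059] blue top 
p2 0.08 6 blue 0 y -0.0006 z [0.1015 0.1023 0.1039] blue top 
p2 0.09 5 blue 0 y 0.0001 z [0.1015 0.1034 0.1044] blue top
```

View pics/cmp.png

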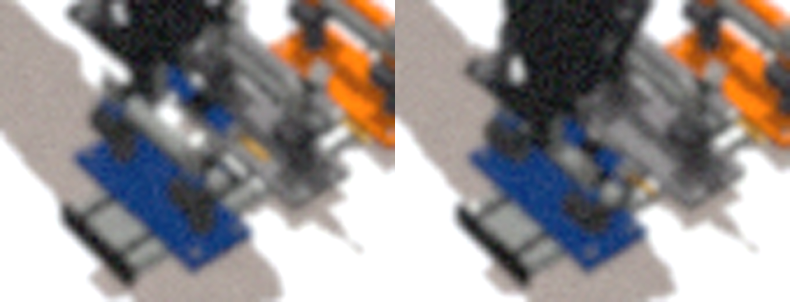

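In the scene view the blue probe is tilted: its axis is about 86 mm high at the rear and 96 mm at the front. The rear clip has snapped, but the front one is still open with the rod at its mouth. I'll unload, release, and press with the closed fingertips 15 mm ahead of the middle, where about 8–10 N is enough to snap the front clip.

```bash
cat > tip.py <<'E'
import sys
from h import *; from plant import *
T=current_time_s; off=float(sys.argv[1]); first=sys.argv[2]=="1"; zs=float(sys.argv[3]); zend=float(sys.argv[4]); fmax=float(sys.argv[5])
a=np.radians(YAW); ex=np.array([np.cos(a),np.sin(a)])
c=np.array([.5205,.009]); p=c+off*ex
if first:
    line_to([*c,.101],max_speed=.05); move_gripper(.35)
    line_to([*c,.15],max_speed=.15); print("free",T(),np.round(current_force(),2))
    line_to([*p,.15],max_speed=.1); move_gripper(0,effort=30)
line_to([*p,zs+.004],max_speed=.08)
fs=[]
for _ in range(6): wait(.03); fs.append(current_force())
tare=np.mean(fs,0); print("tare",tare.round(2),T())
z=zs; line_to([*p,z],max_speed=.05); mx=0; log=[]
while z>zend:
    F=np.array(current_force())-tare; log.append((T(),z,current_ee_pos()[2],F[2],F[0],F[1])); sm=np.mean([l[3] for l in log[-2:]])
    if F[2]>fmax: print("LIMIT"); break
    if mx>4 and sm<mx-2.2: print("DROP"); break
    mx=max(mx,sm); z-=.001 if F[2]<5 else .0006
    line_to([*p,z],max_speed=.03)
for l in log: print(*np.round(l,3))
print("end",T(),z,np.round(current_force()-tare,2),np.round(current_ee_pos(),4))
E
python3 tip.py .015 1 .134 .121 11; python3 snap.py .5205 .009 .09 t1
```

```text
free 44.9417 [-0.01 -0.01  0.07]
tare [0.32 0.09 0.22] 46.1333
DROP
46.383 0.134 0.134 -0.179 -0.776 -0.063
46.633 0.133 0.133 0.595 0.352 -0.599
46.883 0.132 0.132 3.892 -0.698 -0.875
47.133 0.131 0.131 4.576 -1.141 0.638
47.383 0.13 0.13 4.786 -0.151 -0.258
47.633 0.129 0.129 3.67 1.048 -1.215
47.883 0.128 0.128 3.755 2.373 -1.555
48.133 0.127 0.126 1.674 0.969 -0.366
48.383 0.126 0.125 -1.039 -0.169 0.143
end 48.3833 0.126 [-0.17  0.14 -1.04] [0.5334 0.0052 0.1249]
48.4833
```

```bash
cat > lev.py <<'E'
import sys
from h import *
a=np.radians(-16.7);R=np.array([[np.cos(a),-np.sin(a)],[np.sin(a),np.cos(a)]])
for n in("top","scene"):
    f=np.load(f"pics/{sys.argv[1]}_{n}.npz");C=cloud(f);L=(C[...,:2]-[.5205,.009])@R;Z=C[...,2]
    for x in np.arange(-.08,.11,.01):
        m=(abs(L[...,0]-x)<.005)&(abs(L[...,1])<.012)&(Z>.08)&(Z<.115)
        if m.sum()>2: print(n,x.round(3),m.sum(),"y",np.median(L[...,1][m]).round(4),"z",np.percentile(Z[m],[20,50,90]).round(4))
E
python3 lev.py t1
```

```text
scene -0.08 5 y -0.0012 z [0.0931 0.0964 0.0983]
scene -0.07 5 y -0.0031 z [0.0954 0.0964 0.097 ]
scene -0.06 6 y -0.0028 z [0.0921 0.0945 0.0955]
scene -0.05 6 y -0.0082 z [0.0816 0.0878 0.098 ]
scene -0.04 14 y -0.0085 z [0.0894 0.0957 0.1058]
scene -0.03 25 y -0.0055 z [0.0838 0.0905 0.1022]
scene -0.02 13 y -0.0022 z [0.0864 0.0964 0.1008]
scene -0.01 16 y -0.0033 z [0.0826 0.0924 0.0994]
scene -0.0 9 y -0.0038 z [0.0825 0.0851 0.0974]
scene 0.01 12 y -0.0039 z [0.0824 0.095  0.1091]
scene 0.02 27 y -0.0028 z [0.0901 0.1055 0.1131]
scene 0.03 18 y 0.0012 z [0.0977 0.101  0.1109]
scene 0.04 38 y -0.0035 z [0.0855 0.0979 0.1055]
scene 0.05 31 y -0.0022 z [0.0853 0.0991 0.1064]
scene 0.06 20 y -0.0009 z [0.0924 0.0972 0.1016]
scene 0.07 12 y 0.001 z [0.093  0.0957 0.0978]
scene 0.08 6 y 0.0014 z [0.0941 0.0952 0.0973]
scene 0.09 4 y 0.0017 z [0.0953 0.0962 0.097 ]
```

View pics/t1_c.png

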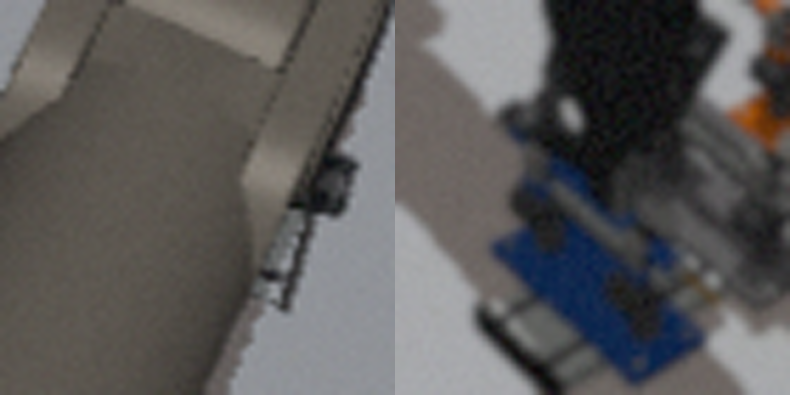

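```bash
python3 - <<'E'
from h import *; from plant import *
a=np.radians(YAW); p=np.array([.5205,.009])+.015*np.array([np.cos(a),np.sin(a)])
for z in(.1245,.1235,.1228,.122):
    line_to([*p,z],max_speed=.03); F=current_force(); print(z,np.round(F,2),current_ee_pos()[2].round(4))
    if F[2]>6: break
line_to([*p,.18],max_speed=.2); print(current_time_s())
move_to([.42,-.25,.25],Q(YAW+180)); print(current_time_s(),np.round(current_force(),2))
E
python3 snap.py .5205 .009 .09 e1; python3 lev.py e1; python3 chk.py .5205 .009 e1;  python3 chk.py .5695 .1715 e1
```

```text
0.1245 [-0.38  0.44  0.26] 0.1243
0.1235 [-1.34 -0.07  4.48] 0.1239
0.1228 [-2.83  0.6   8.85] 0.1238
49.6667
50.775 [0.26 0.31 0.16]
50.875
top -0.08 11 y -0.0012 z [0.0932 0.0963 0.098 ]
top -0.07 16 y -0.0011 z [0.0945 0.0959 0.0993]
top -0.06 17 y 0.0001 z [0.096  0.0976 0.1009]
top -0.05 24 y -0.0009 z [0.0956 0.0984 0.1011]
top -0.04 34 y -0.0004 z [0.0981 0.1005 0.1059]
top -0.03 24 y 0.0001 z [0.0958 0.0973 0.1031]
top -0.02 17 y -0.0013 z [0.0958 0.0972 0.0994]
top -0.01 20 y 0.0003 z [0.0937 0.0976 0.1002]
top -0.0 19 y -0.0011 z [0.0946 0.0963 0.099 ]
top 0.01 19 y 0.0001 z [0.0954 0.0971 0.101 ]
top 0.02 18 y -0.0012 z [0.0953 0.0969 0.0993]
top 0.03 28 y -0.0 z [0.0946 0.0982 0.102 ]
top 0.04 29 y -0.0007 z [0.097  0.1002 0.1058]
top 0.05 23 y 0.0006 z [0.095  0.0972 0.1016]
top 0.06 17 y -0.0012 z [0.0954 0.0975 0.1   ]
top 0.07 10 y -0.0002 z [0.0933 0.095  0.0969]
top 0.08 7 y -0.0001 z [0.0923 0.0934 0.0953]
top 0.09 4 y 0.0001 z [0.093  0.093  0.0936]
scene -0.08 6 y -0.0009 z [0.0963 0.0989 0.1004]
scene -0.07 11 y -0.0011 z [0.097  0.0984 0.1003]
scene -0.06 13 y 
[... 2503 characters left out ...]
 -0.072 13 z hist mm: {88: 1, 92: 3, 96: 5, 100: 3, 104: 1} y of top 0.0012
scene -0.058 13 z hist mm: {76: 1, 84: 1, 88: 1, 92: 2, 96: 6, 100: 2} y of top 0.0023
scene -0.04 123 z hist mm: {32: 3, 36: 7, 40: 2, 44: 3, 48: 2, 52: 1, 56: 3, 60: 6, 64: 4, 68: 7, 72: 13, 76: 3, 80: 8, 84: 6, 88: 3, 92: 6, 96: 15, 100: 16, 104: 7, 108: 8} y of top 0.0075
scene 0.04 129 z hist mm: {32: 1, 36: 8, 40: 2, 44: 3, 48: 2, 56: 3, 60: 6, 64: 2, 68: 10, 72: 12, 76: 6, 80: 9, 84: 5, 88: 3, 92: 7, 96: 13, 100: 20, 104: 8, 108: 8, 112: 1} y of top 0.0054
scene 0.058 19 z hist mm: {72: 1, 76: 1, 80: 4, 88: 1, 92: 2, 96: 6, 100: 4} y of top -0.0004
scene 0.085 4 z hist mm: {88: 1, 92: 1, 96: 2} y of top 0.0013
```

```bash
python3 - <<'E'
import numpy as np,cv2
t=np.load("pics/e1_top.npz")["color"][130:225,165:280,::-1]; s=np.load("pics/e1_scene.npz")["color"][140:235,220:335,::-1]
cv2.imwrite("pics/e1_wide.png",np.hstack([cv2.resize(i,(395,326),interpolation=cv2.INTER_CUBIC) for i in(t,s)]))
E
```

```text
(no output)
```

View pics/e1_wide.png

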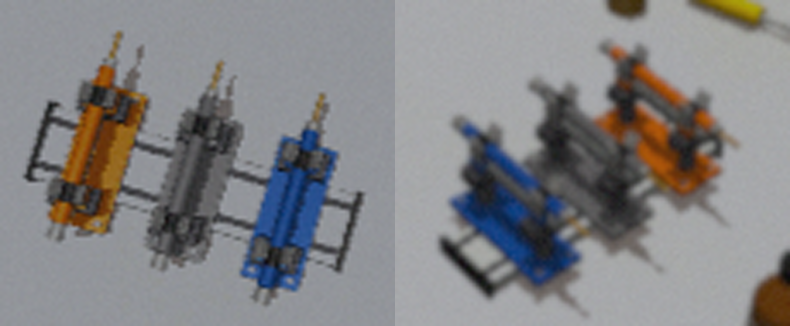

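```bash
python3 - <<'E'
from h import *
f=np.load("pics/e1_top.npz"); h=cv2.cvtColor(f["color"],cv2.COLOR_RGB2HSV).astype(int)
m=(h[...,0]>12)&(h[...,0]<30)&(h[...,1]>70)
v,u=np.nonzero(m); P=cast(f,np.c_[u,v],.092)[:,:2]
a=np.radians(YAW);R=np.array([[np.cos(a),-np.sin(a)],[np.sin(a),np.cos(a)]])
ym=np.array([.0722,.0813])*0
for n,c in(("orange",(.5695,.1717)),("grey",(.545,.0903)),("blue",(.5205,.009))):
    L=(P-c)@R; s=(L[:,0]>.065)&(L[:,0]<.125)&(abs(L[:,1])<.008); print(n,s.sum(),L[s,0].min().round(4),L[s,0].max().round(4),L[s,1].mean().round(4))
E
```

```text
orange 10 0.0742 0.0944 -0.0
grey 10 0.0738 0.094 0.0002
blue 11 0.0726 0.0901 0.0
```

All three tips sit at the same offset along the rail (94, 94 and 90 mm), sideways offsets are under 1 mm, and both probes are level at home height. Handing in.

```bash
python3 -c "
from plant import *
print(current_time_s(),current_force()); close_job(); print(current_time_s())"
```

```text
50.875 [0.58562891 1.272701   0.44825093]
the job is handed in; nothing more can be done
the job is handed in; nothing more can be done
```

Both probes are in the clip pairs of their own colour, tips away from the robot. I handed the job in at 50.9 s of the 61 s allowed; no verdict is reported.

**Orange probe:** My force trigger missed the snap, so I pushed the carrier down until the rod was about 34 mm below its resting home, with readings of 13–14 N. Depth readings at both ends showed the clips already shut. I rose with the carrier and released.

**Blue probe:** The rear clip snapped first and the rod tilted in the grip. The push peaked at a reading of 15.6 N, where the overload guard just begins to yield. That is below the 17 N trip level, but force readings carry about 0.5 N of noise. I unloaded, released, and pressed the front with closed fingertips; the force peaked at about 5 N, then fell off as the front clip snapped. A check push to about 9 N met a firm stop at home height.

**Last checks:**
- **Height:** Both rods are level with their tops at 96–99 mm, where 99 mm means fully home. The clip mouths are back at their resting height of about 109 mm.
- **Sideways:** The tips are less than 1 mm off the clip axes.
- **Along the rod:** Tip positions are 94 mm orange, 94 mm grey and 90 mm blue. The blue probe is therefore about 4 mm short of the grey one, within the 12 mm allowed.
- **Grey probe:** It looked undisturbed in the final pictures. I did not measure its position before and after.
- **Other things on the bench:** I did not measure them at the end, but the arm's path stayed clear of them.

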